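# Close the pump bay: slide the panel home and lock its quarter-turn stud

### The arm

A 6-joint arm with a two-finger parallel gripper is mounted at the origin on the work surface. World frame = base frame: x ahead of the robot, y to its left, z up, the work surface at z = 0. Lengths are in m, angles in rad, forces in N, time in s.
With the tool pointing down it reaches from about 0.275 to 0.85 m from the base axis. Payload 19 kg.
Tool frame: the origin (TCP) lies at the very end of the fingers, on their centre line; the grasp point (between the pads) lies 19 mm behind it (env.pinch_z is the distance from the TCP to the grasp point, in m); z points along the fingers, y is the line along which they close (so a half turn about z gives the same grasp; the last joint's range is limited). The gripper opens to 85 mm and grips with 20 to 120 N. Pads are 22 mm wide; open, the fingers measure 114 mm over their backs; the gripper's body (76 mm by 85 mm) begins 54 mm behind the grasp point. The pads swing forward as they close: fully open they stand 13 mm farther back than shut.
Start: joints at [-1.387, 0.15, 1.437, -0, 1.554, -0.134], TCP at [0.18, -0.546, 0.209] pointing down, gripper open.
Joint ranges: [-2.8, 2.8], [-0.68, 2.1], [0.12, 2.68], [-1.39, 4.53], [0.16, 2.79], [-2.81, 2.81]. Speed limits (rad/s): [1.89, 1.89, 2.22, 3.01, 3.01, 3.01].

### API

Orientations are given as a unit quaternion [x, y, z, w].
In Python, from plant import sensors, eyes, env gives the robot as it stands.
- The arm moves only by the tool apply_moves, never from a script. Its argument "moves" is a list of rows, each an object of numbers: "jaw": the finger opening in m, from 0 to 0.0854; "x", "y", "z": the shift along the tool's x, y, z in m; "wx", "wy", "wz": the turn, a rotation vector about the tool's x, y, z in rad. A call has 1 to 8 rows; each row shifts and turns the commanded pose from where the row before left it, along the tool's axes as they then stand; what a row does not reach is not made up. A row lasts 1/8 s, in which the tool goes at most 62.5 mm and 10.7 degrees, less where a joint would pass 70% of its speed; a pose out of reach is approached as far as the arm can. A call is refused whole if a number of a shift passes 0.0625 or a number of a turn 0.188, either way. A call with a gripper value outside its range is refused whole. The fingers move at their own pace and stop on an object; "squeeze" is the grip in N (left out, the last holds). Time passes only in rows, so rows that do not move let the fingers close. It gives the time, the measured TCP pose, the force, the opening and the grip force at its end, in the units of the state.
- sensors.observe(): the state, without advancing time (a new reading comes with each control period).
- eyes.read_camera(name): name is "scene" or "top"; returns a dict with "frame" (384x512x3 uint8, blue, green, red), "fx", "fy", "cx", "cy" (pixels), "xyz" and "rotation" of the camera in the world. Camera axes: x right, y up, looking along -z (the intrinsics and any distortion apply to the point x, -y, -z); pixel columns grow to the right and rows downward; lengths in m; the calibration is good to about 2 mm. A picture is of the moment at which its call begins. There is no depth.
- env.sign_off(): hands the job in; it is judged then, once.
The state is a dict: "time": time; "qpos": joint angles; "dq": joint speeds; "effort": joint torques, N m; "tcp_pos": TCP position; "ee_rot": TCP orientation; "contact_force": force on the tool from outside, world axes, zero at the start; "ft_torque": the same for the moment, N m; "finger_gap": finger opening in m; "gripper_force": force on a finger pad.
Only numpy, scipy, OpenCV 4.12 (cv2) and the standard library are available. Lean on these libraries where they do the work, as an engineer would, in place of code of your own. Each camera call takes 0.05 s, during which the arm holds its last target. There are 200 camera calls.

### The job

Close the pump bay of the damper bleed unit: take the loose access panel by its handle, lay it over the opening with its flanges inside, and slide it away from the stud end until its tongues are fully home under the deck. Then push the wing-head stud in until you feel it bottom and, holding it in, turn it a quarter turn clockwise so that it locks the panel, and let go. Go gently and by feel, without forcing the panel or the stud, and leave everything else where it is.

Things in the scene. Friction and masses are not known exactly. Their poses are not given: they have to be found in the camera images.
- unit: damper bleed unit: low grey sheet-metal console fixed to the bench, deck 340 x 480 mm, 100 mm above the bench. Origin on the bench under the centre of its pump-bay opening. x: towards the far edge of the opening, the way the panel is slid home; y: towards its reservoir and gauge; z up
- opening (a point): centre of the pump-bay opening, level with the deck's upper face, axes as the unit's. Opening 180 mm (x) by 103 mm (y) in a deck 4 mm thick. Below it, 52 mm from its centre towards -x, stands the slotted cup that takes the stud's cross bar (2 mm play)
- panel: loose access panel: aluminium plate 200 (x) x 130 (y) x 4 mm, 0.27 to 0.43 kg. Origin under the plate's centre, level with the undersides of its flanges; plate underside 14 mm above it, upper face 18 mm. Home, its x axis along the unit's x, the plate flat on the deck, the origin is at x = 0, y = 0, z = 86 mm in the unit's frame (side play 1.5 mm either way)
- panel_handle (a point): middle of the panel's handle bar: straight, 68 mm long along the panel's x, 12 mm wide (y) and 12 mm high, with a 20 mm gap below it. It lies 34 mm from the panel's centre towards +x and 26 mm above the plate's upper face. Axes as the panel's
- panel_tongues (a point): between the tips of the panel's two tongues, at their upper faces, 6 mm below the plate, at x = +104 mm of the panel. They stand 14 mm past the end flange (outer face at x = +90 mm, 14 mm deep) and go under the opening's far edge; the end flange meeting that edge is home. Let down 15 to 26 mm short of home, towards -x, flanges and tongues clear the opening
- stud_wing (a point): centre of the steel wing on the stud captive in the panel, at x = -52 mm, y = 0 of the panel, 42 mm above the plate's upper face while the stud is out. Wing 36 mm long, 9 thick, 18 high; its x axis runs along its length and turns with it, and lies along the panel's x when unlocked. Below the plate the stud has a cross bar, 20 mm long, in line with the wing
- stud: the wing-head quarter-turn stud itself, all steel, captive in the panel. Origin on its axis, 42 mm below the wing's centre, level with the plate's upper face while the stud is out; z up, x along the wing. It bottoms hard, metal on metal: push it in slowly
- stud_push (a joint): how far the stud is pushed into the panel, m: 0 out, 0.023 the most. Its spring resists with 3.5 N at first, 7 N right in. The cup's height is screw-set, not measured, and differs by 10 mm from unit to unit: the bar bottoms in it after 11 to 21 mm and can turn only in the last 1.5 mm above bottom. After the turn, let go, it springs back some 3 to 4 mm into a notch
- stud_turn (a joint): turn of the stud, rad, clockwise seen from above: 0 unlocked (bar in line with the slot), 1.571 fully turned, at a stop. It turns easily when pushed in far enough, not at all when the bar is part-way in
- shock: bystander: black bicycle rear shock, 200 mm long, lying on the bench
- coil: bystander: orange shock coil spring standing on the bench, 76 mm across, 130 mm high
- stockbox: bystander: black cardboard stock box 130 x 200 x 70 mm
- bottle: bystander: grey oil bottle, 60 mm across, 160 mm high
- dish: bystander: small steel parts dish on the unit's deck, 68 mm across, 22 mm high
- driver: bystander: screwdriver with a black handle lying on the unit's deck beside the opening, 170 mm long
Mind the look-alikes: they are no part of the job. What is shaped like the panel but green is not meant.

How it is judged:
By the outcome, as a careful person would: the job done as asked, in the order asked, and still so for the second after the job is handed in, with the robot touching nothing.
It also fails if it takes over 54 s, if anything falls off the work surface, if the arm or the gripper's body presses on something with over 40 N, if the wrist force passes 120 N, or if a joint passes its speed limit or range.

## Working session

There is one attempt and no reset: what is moved stays moved. The work goes in short steps, Python scripts to look and compute and a tool call to move; the robot and the scene stay as the last step left them, time stands still between calls to the robot, and variables do not carry over. Pictures are saved under pics/ and viewed, at most 10 in all, crops included, and the job is handed in when it is done.

Besides the shell and the picture viewer there is one more tool, called after "Emit:" by a JSON object that holds its "fn" and its "kwargs", one argument or row to a line. apply_moves: Moves the arm, as the interface text tells. Its arguments: {"type":"object","properties":{"moves":{"type":"array","items":{"type":"object","properties":{"jaw":{"type":"number"},"x":{"type":"number"},"y":{"type":"number"},"z":{"type":"number"},"wx":{"type":"number"},"wy":{"type":"number"},"wz":{"type":"number"}}}},"squeeze":{"type":"number"}},"required":["moves"]}

```bash
ls; mkdir -p pics; python3 - <<'E'
from plant import sensors, eyes, env
import cv2
print(sensors.observe())
for n in ("scene","top"):
    c=eyes.read_camera(n); cv2.imwrite(f"pics/{n}0.png",c["frame"])
    print(n,{k:c[k] for k in c if k!="frame"})
E
```

```text
pics
{'time': 0.0, 'qpos': array([-1.38700993e+00,  1.50971903e-01,  1.43800332e+00,  2.13453251e-05,
        1.55384097e+00, -1.34039449e-01]), 'dq': array([-0.00099111, -0.00034603,  0.00036896, -0.00092164, -0.00120333,
        0.00024614]), 'effort': array([-2.25592725e-03, -7.13066840e+01, -5.70868921e+01, -4.72598767e-04,
        8.66580085e-03,  2.61188200e-05]), 'tcp_pos': array([ 0.17960427, -0.54593841,  0.20839732]), 'ee_rot': array([ 9.87399736e-01,  1.58244703e-01, -4.54753080e-06, -6.11844994e-04]), 'contact_force': array([-0.14155152,  0.46960682, -0.68485276]), 'ft_torque': array([-0.04505596,  0.05014028,  0.02968554]), 'gripper_force': 0.0, 'finger_gap': 0.08539908780447401}
scene {'fx': 487.8277607611017, 'fy': 487.8277607611017, 'cx': 261.66628564296775, 'cy': 187.062604777851, 'xyz': array([1.18501905, 0.58637269, 0.76613171]), 'rotation': array([0.18150774, 0.44083513, 0.82151231, 0.31278883])}
top {'fx': 500.08089612176263, 'fy': 500.08089612176263, 'cx': 256.9725109179442, 'cy': 191.08043513969062, 'xyz': array([ 0.28700525, -0.16020438,  1.63892759]), 'rotation': array([-0.03897662,  0.03874209,  0.71280551, -0.69920539])}
```

View pics/top0.png

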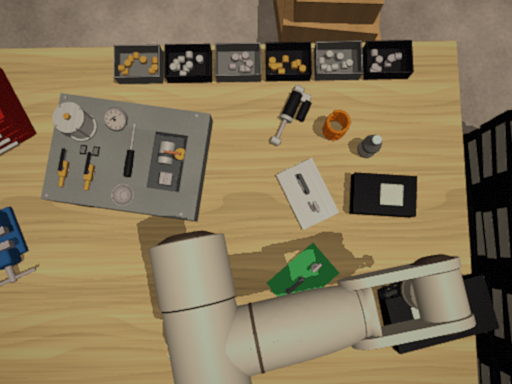

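View pics/scene0.png

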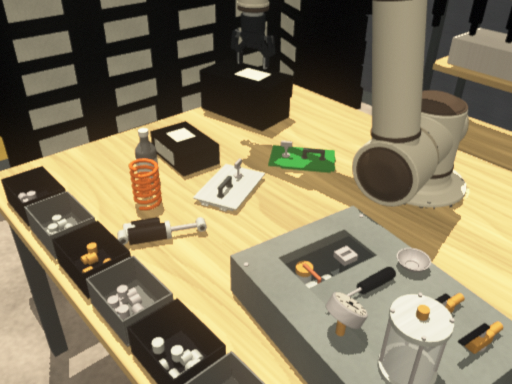

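The top view shows the light aluminium panel at about (307,193) and the opening at (167,162). The candidates for the panel are the aluminium panel at top (307,193) / scene (230,187), and the green plate at top (303,270) / scene (302,159), which is the look-alike. I choose the aluminium one and will check it with a close crop.

```bash
cat > h.py <<'E'
import numpy as np, cv2
from scipy.spatial.transform import Rotation as R
from plant import sensors, eyes, env
def ray(c,u,v):
    d=np.array([(u-c["cx"])/c["fx"],-(v-c["cy"])/c["fy"],-1.]); return R.from_quat(c["rotation"]).apply(d)
def onz(c,uv,z):
    d=ray(c,*uv); return c["xyz"]+d*(z-c["xyz"][2])/d[2]
def pix(c,p):
    q=R.from_quat(c["rotation"]).inv().apply(np.asarray(p,float)-c["xyz"]); q=np.atleast_2d(q)
    return np.c_[c["cx"]-c["fx"]*q[:,0]/q[:,2],c["cy"]+c["fy"]*q[:,1]/q[:,2]]
def tri(c1,p1,c2,p2):
    d1,d2=ray(c1,*p1),ray(c2,*p2)
    s=np.linalg.lstsq(np.c_[d1,-d2],c2["xyz"]-c1["xyz"],rcond=None)[0]
    a,b=c1["xyz"]+s[0]*d1,c2["xyz"]+s[1]*d2; return (a+b)/2,np.linalg.norm(a-b)
def crop(c,u,v,w,h,k): return cv2.resize(c["frame"][v:v+h,u:u+w],None,fx=k,fy=k,interpolation=cv2.INTER_CUBIC)
E
python3 - <<'E'
from h import *
t=eyes.read_camera("top"); s=eyes.read_camera("scene")
a=crop(t,265,150,80,85,5);b=crop(t,130,120,80,85,5)
cv2.imwrite("pics/c1.png",np.hstack([a,b]))
a=crop(s,185,150,90,70,8)
cv2.imwrite("pics/c2.png",a)
E
```

```text
(no output)
```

View pics/c1.png

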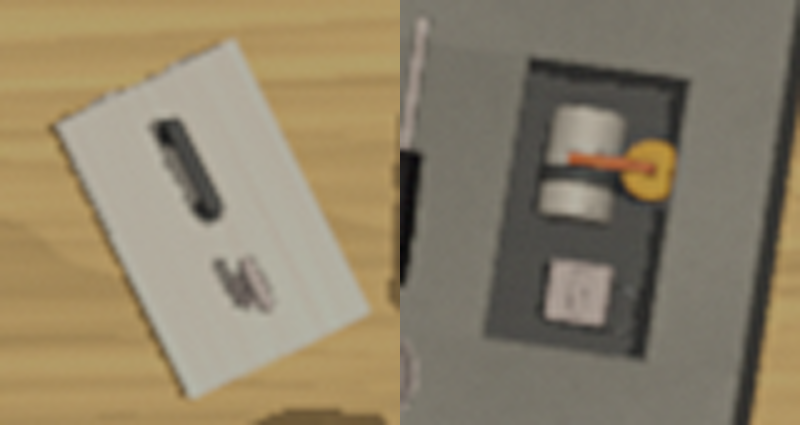

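View pics/c2.png

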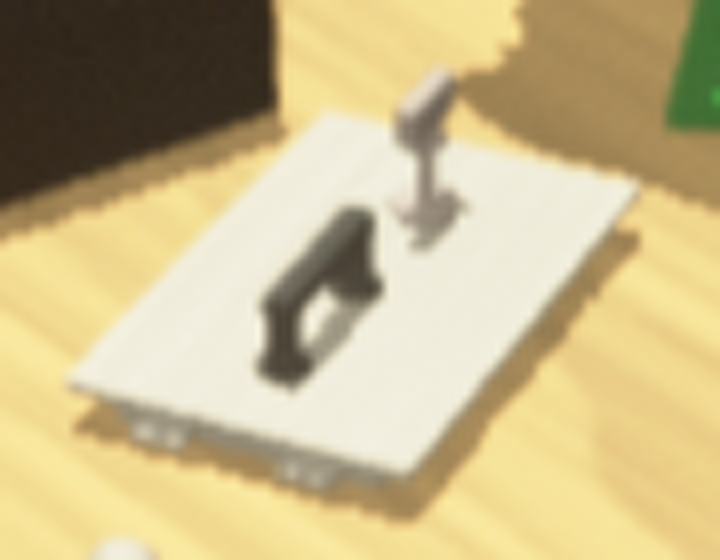

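The crops show the white panel with its handle towards its upper-left end (top crop (187,170), tongues at that end) and the stud wing at (243,285). The choice is confirmed. The opening's corners are at (530,60), (690,80), (645,357) and (487,335) in the right crop.

```bash
cat > m.py <<'E'
from h import *
def corners(c,pts,w=3):
    g=cv2.cvtColor(c["frame"],cv2.COLOR_BGR2GRAY)
    return cv2.cornerSubPix(g,np.float32(pts).reshape(-1,1,2),(w,w),(-1,-1),(3,60,.005)).reshape(-1,2)
def rep(n,P):
    P=np.array(P)
    e=[np.linalg.norm(P[i]-P[i-1])*1e3 for i in range(4)]
    x=(P[0]+P[1]-P[2]-P[3])[:2]; y=(P[0]+P[3]-P[1]-P[2])[:2]
    print(n,"ctr",P.mean(0).round(4),"sides",np.round(e,1),"yawx",np.arctan2(x[1],x[0]).round(4),"yawy",(np.arctan2(y[1],y[0])-np.pi/2).round(4))
E
python3 - <<'E'
from m import *
t=eyes.read_camera("top")
f=lambda x,y,ou,ov:(ou+(x+.5)/5-.5,ov+(y+.5)/5-.5)
pp=[f(*p,265,150) for p in [(55,127),(235,40),(370,310),(190,397)]]
po=[f(*p,130,120) for p in [(130,60),(290,80),(245,357),(87,335)]]
for n,p,z in (("panel",pp,.018),("open",po,.1),("deck",[(60,94),(212,113),(193,220),(43,199)],.1)):
    rep(n+" manual",[onz(t,q,z) for q in p])
    s=corners(t,p); print((s-np.array(p)).round(1).tolist()); rep(n+" sub",[onz(t,q,z) for q in s])
# handle bar: dark mask inside panel
g=t["frame"].max(2); m=np.zeros_like(g); cv2.fillConvexPoly(m,np.int32(pp),255); m=cv2.erode(m,np.ones((5,5)))
d=((g<75)&(m>0)).astype(np.uint8); n,l,st,ct=cv2.connectedComponentsWithStats(d)
for i in range(1,n):
    if st[i,4]>8: print("dark",st[i],ct[i],onz(t,ct[i],.044))
E
```

```text
panel manual ctr [ 0.4561 -0.3244  0.018 ] sides [196.4 131.8 197.2 130.2] yawx 0.4333 yawy 0.4311
[[-0.2, -0.2], [-0.9, -0.9], [0.0, 0.0], [-0.2, 0.3]]
panel sub ctr [ 0.4568 -0.3234  0.018 ] sides [197.9 130.7 201.2 131.2] yawx 0.4351 yawy 0.4457
open manual ctr [0.5566 0.1166 0.1   ] sides [175.3 101.4 176.5  99.2] yawx -0.1561 yawy -0.1519
[[-0.3, -0.4], [-0.1, 0.0], [-0.5, 0.6], [-1.0, 0.1]]
open sub ctr [0.5564 0.1181 0.1   ] sides [177.2 102.4 178.6 101.2] yawx -0.1637 yawy -0.1662
deck manual ctr [0.5754 0.2424 0.1   ] sides [336.  485.8 341.5 469.4] yawx -0.1574 yawy -0.1522
[[0.4, -1.5], [-2.2, 0.9], [0.0, 0.0], [0.0, 0.0]]
deck sub ctr [0.576  0.2439 0.1   ] sides [341.  479.  337.7 469.4] yawx -0.1482 yawy -0.1614
dark [297 174  12  20  58] [302.25862069 183.20689655] [ 0.48574003 -0.30737546  0.044     ]
```

Emit:
{"fn": "apply_moves", "kwargs": {
  "moves": [
    {"jaw":0.05,"x":0.046,"y":-0.016,"wz":-0.0145},
    {"x":0.046,"y":-0.016,"wz":-0.0145},
    {"x":0.046,"y":-0.016,"wz":-0.0145},
    {"x":0.046,"y":-0.016,"wz":-0.0145},
    {"x":0.046,"y":-0.016,"wz":-0.0145},
    {"x":0.046,"y":-0.016,"wz":-0.0145},
    {"x":0.046,"y":-0.016,"wz":-0.0145},
    {"x":0.04,"y":-0.016,"wz":-0.0145}
  ]
}}

```text
invalid input at $.moves[0]: expected keys jaw, x, y, z, wx, wy, wz
```

```bash
cat >> h.py <<'E'
def go(target,yaw,o=None):
    "tool-frame shift and wz from the present pose to world target, tool x at yaw, pointing down"
    o=o or sensors.observe(); r=R.from_quat(o["ee_rot"])
    G=R.from_euler("z",yaw)*R.from_euler("x",np.pi)
    d=r.inv().apply(np.array(target)-o["tcp_pos"]); w=(r.inv()*G).as_rotvec()
    print("t",round(o["time"],2),"tcp",o["tcp_pos"].round(4),"F",o["contact_force"].round(1),"T",o["ft_torque"].round(2),"gap",round(o["finger_gap"],4),"grip",round(o["gripper_force"],1),"q6",round(o["qpos"][5],2),"\n shift mm",(d*1e3).round(1),"w",w.round(4))
E
python3 - <<'E'
from h import *
go([.4865,-.309,.10],.434)
for n in ("scene","top"):
    c=eyes.read_camera(n); cv2.imwrite(f"pics/a_{n}.png",c["frame"])
c=eyes.read_camera("scene"); P=np.array([.4865,-.309,.05]); print(pix(c,[P,P+[0,0,-.006]]))
im=c["frame"].copy()
# expected outlines: panel top face
C=np.array([.4565,-.324]); Y=.434; rot=np.array([[np.cos(Y),-np.sin(Y)],[np.sin(Y),np.cos(Y)]])
def seg(pts,z,col):
    p=pix(c,np.c_[C+np.array(pts)@rot.T,np.full(len(pts),z)])
    q=((p-[170,120]+.5)*6-.5).astype(int); cv2.polylines(big,[q],True,col,1)
big=crop(c,170,120,120,95,6)
seg([(.1,.065),(.1,-.065),(-.1,-.065),(-.1,.065)],.018,(0,0,255))
seg([(.068,.006),(.068,-.006),(0,-.006),(0,.006)],.050,(255,0,0))
seg([(-.034,.0045),(-.034,-.0045),(-.07,-.0045),(-.07,.0045)],.069,(0,255,0))
cv2.imwrite("pics/a1.png",big)
E
```

```text
t 0.25 tcp [ 0.1796 -0.5461  0.2087] F [ 0.2 -0.2  0.9] T [ 0.04 -0.    0.04] gap 0.0854 grip 0.0 q6 -0.13 
 shift mm [ 365.6 -129.3  108.8] w [-6.000e-04 -1.000e-04 -1.162e-01]
[[223.87005959 180.00843974]
 [223.91328679 181.8534718 ]]
```

View pics/a1.png

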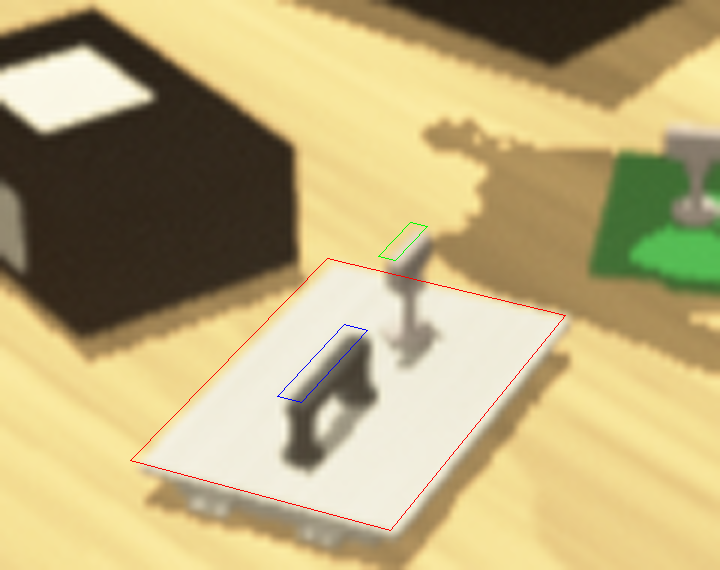

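The overlay fits the panel within about 2 px; the handle and wing are offset down-right by about 1.5 px (a few mm), which is enough for the grasp. Every row needs all the keys, so I'm resending the move.

Emit:
{"fn": "apply_moves", "kwargs": {
  "moves": [
    {"jaw":0.05,"x":0.046,"y":-0.016,"z":0,"wx":0,"wy":0,"wz":-0.0145},
    {"jaw":0.05,"x":0.046,"y":-0.016,"z":0,"wx":0,"wy":0,"wz":-0.0145},
    {"jaw":0.05,"x":0.046,"y":-0.016,"z":0,"wx":0,"wy":0,"wz":-0.0145},
    {"jaw":0.05,"x":0.046,"y":-0.016,"z":0.02,"wx":0,"wy":0,"wz":-0.0145},
    {"jaw":0.05,"x":0.046,"y":-0.016,"z":0.02,"wx":0,"wy":0,"wz":-0.0145},
    {"jaw":0.05,"x":0.046,"y":-0.016,"z":0.02,"wx":0,"wy":0,"wz":-0.0145},
    {"jaw":0.05,"x":0.046,"y":-0.016,"z":0.02,"wx":0,"wy":0,"wz":-0.0145},
    {"jaw":0.05,"x":0.04,"y":-0.016,"z":0.02,"wx":0,"wy":0,"wz":-0.0145}
  ]
}}

```text
time: 1.4
tcp_pos: [0.4724, -0.2954, 0.1084]
ee_rot: [0.976, 0.216, 0.0, 0.0]
contact_force: [-0.4, -0.6, -0.5]
finger_gap: 0.0501
gripper_force: 0.0
```

```bash
python3 - <<'E'
from h import *
go([.4865,-.309,.10],.434)
c=eyes.read_camera("scene"); t=eyes.read_camera("top")
cv2.imwrite("pics/b1.png",np.hstack([crop(c,170,90,100,110,4),crop(t,265,140,85,110,4)]))
E
```

```text
t 1.4 tcp [ 0.4724 -0.2954  0.1084] F [-0.4 -0.6 -0.5] T [0.05 0.04 0.08] gap 0.0501 grip 0.0 q6 0.44 
 shift mm [ 7.1 18.2  8.4] w [ 0.0002 -0.0002  0.0007]
```

View pics/b1.png

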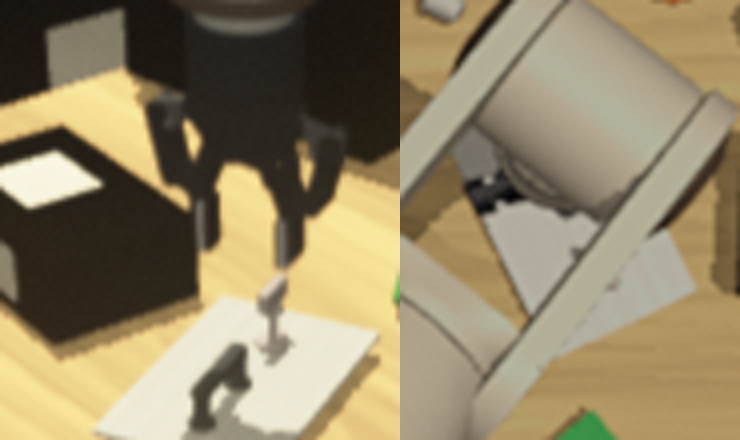

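The scene view shows the open fingers straddling above the panel near the wing and handle. Next I correct sideways, then go down.

Emit:
{"fn": "apply_moves", "kwargs": {
  "moves": [
    {"jaw":0.05,"x":0.008,"y":0.0175,"z":0,"wx":0,"wy":0,"wz":0},
    {"jaw":0.05,"x":0,"y":0,"z":0.025,"wx":0,"wy":0,"wz":0},
    {"jaw":0.05,"x":0,"y":0,"z":0.025,"wx":0,"wy":0,"wz":0},
    {"jaw":0.05,"x":0,"y":0,"z":0.015,"wx":0,"wy":0,"wz":0},
    {"jaw":0.05,"x":0,"y":0,"z":0.01,"wx":0,"wy":0,"wz":0},
    {"jaw":0.05,"x":0,"y":0,"z":0.006,"wx":0,"wy":0,"wz":0},
    {"jaw":0.05,"x":0,"y":0,"z":0,"wx":0,"wy":0,"wz":0}
  ]
}}

```text
time: 2.38
tcp_pos: [0.4858, -0.3094, 0.0281]
ee_rot: [0.977, 0.215, 0.0, -0.0]
contact_force: [-0.2, 0.2, -0.9]
finger_gap: 0.0499
gripper_force: 0.0
```

```bash
python3 - <<'E'
from h import *
go([.4868,-.308,.026],.434)
c=eyes.read_camera("scene")
cv2.imwrite("pics/b2.png",crop(c,170,110,110,100,6))
E
```

```text
t 2.38 tcp [ 0.4858 -0.3094  0.0281] F [-0.2  0.2 -0.9] T [ 0.04 -0.02 -0.02] gap 0.0499 grip 0.0 q6 0.44 
 shift mm [ 1.5 -0.8  2.1] w [-0.0001 -0.     -0.0003]
```

View pics/b2.png

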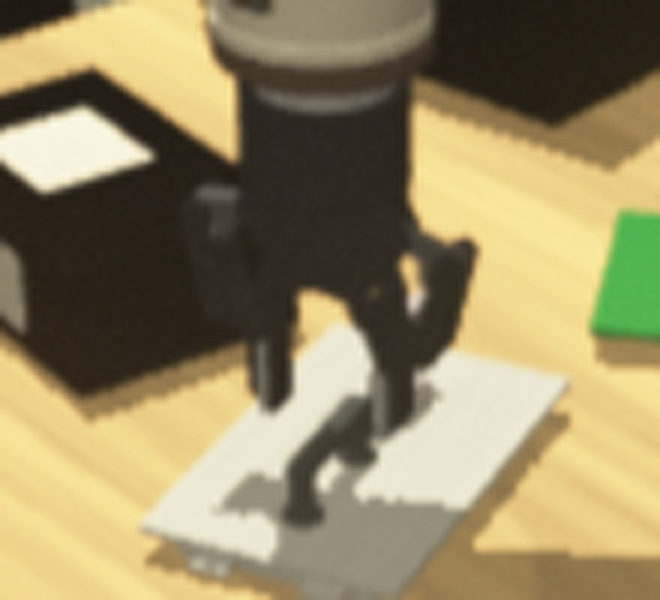

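```bash
python3 - <<'E'
from h import *
c=eyes.read_camera("scene"); o=sensors.observe(); r=R.from_quat(o["ee_rot"])
K=lambda p:((pix(c,p)-[170,110]+.5)*6-.5).round().tolist()
for z in (0,-.008,-.016):
  print(z,K(o["tcp_pos"]+r.apply([[0,y,z] for y in (-.031,-.025,0,.025,.031)])))
print(K(o["tcp_pos"]+r.apply([[.011,y,-.008] for y in (-.031,-.025,.025,.031)])))
C=np.array([.4868,-.308]);Y=.434;x=np.array([np.cos(Y),np.sin(Y)])
print("bar top ends",K([[*(C+s*.034*x),.05] for s in (-1,0,1)]),"posts base",K([[*(C+s*.03*x),.018] for s in (-1,0,1)]))
E
```

```text
0 [[388.0, 477.0], [376.0, 474.0], [327.0, 461.0], [278.0, 449.0], [267.0, 446.0]]
-0.008 [[387.0, 462.0], [376.0, 459.0], [326.0, 446.0], [278.0, 434.0], [266.0, 431.0]]
-0.016 [[387.0, 447.0], [375.0, 444.0], [326.0, 432.0], [277.0, 420.0], [266.0, 417.0]]
[[377.0, 474.0], [365.0, 471.0], [267.0, 446.0], [255.0, 443.0]]
bar top ends [[359.0, 388.0], [327.0, 424.0], [293.0, 460.0]] posts base [[356.0, 450.0], [328.0, 482.0], [299.0, 515.0]]
```

Fingers straddle the handle bar, with the bar at crop (328,432) and the tips at (272,405) and (392,430). I lower 3 mm and close gently.

Emit:
{"fn": "apply_moves", "kwargs": {
  "moves": [
    {"jaw":0.05,"x":0.0015,"y":0,"z":0.003,"wx":0,"wy":0,"wz":0},
    {"jaw":0.005,"x":0,"y":0,"z":0,"wx":0,"wy":0,"wz":0},
    {"jaw":0.005,"x":0,"y":0,"z":0,"wx":0,"wy":0,"wz":0},
    {"jaw":0.005,"x":0,"y":0,"z":0,"wx":0,"wy":0,"wz":0},
    {"jaw":0.005,"x":0,"y":0,"z":0,"wx":0,"wy":0,"wz":0},
    {"jaw":0.005,"x":0,"y":0,"z":0,"wx":0,"wy":0,"wz":0}
  ],
  "squeeze": 50
}}

```text
time: 3.22
tcp_pos: [0.4872, -0.3087, 0.0253]
ee_rot: [0.977, 0.215, 0.0, 0.0]
contact_force: [-1.7, 2.2, 6.1]
finger_gap: 0.0093
gripper_force: 49.2
```

Emit:
{"fn": "apply_moves", "kwargs": {
  "moves": [
    {"jaw":0.005,"x":0,"y":0,"z":-0.005,"wx":0,"wy":0,"wz":0},
    {"jaw":0.005,"x":0,"y":0,"z":-0.01,"wx":0,"wy":0,"wz":0},
    {"jaw":0.005,"x":0,"y":0,"z":-0.02,"wx":0,"wy":0,"wz":0},
    {"jaw":0.005,"x":0,"y":0,"z":-0.02,"wx":0,"wy":0,"wz":0},
    {"jaw":0.005,"x":0,"y":0,"z":0,"wx":0,"wy":0,"wz":0}
  ]
}}

```text
time: 3.85
tcp_pos: [0.4878, -0.3092, 0.0816]
ee_rot: [0.977, 0.215, 0.001, 0.001]
contact_force: [0.3, -0.2, -3.2]
finger_gap: 0.0094
gripper_force: 48.9
```

```bash
python3 - <<'E'
from h import *
go([.4868,-.308,.08],.434)
c=eyes.read_camera("scene")
cv2.imwrite("pics/b3.png",crop(c,170,80,110,110,5))
E
```

```text
t 3.85 tcp [ 0.4878 -0.3092  0.0816] F [ 0.3 -0.2 -3.2] T [ 0.03 -0.1   0.  ] gap 0.0094 grip 48.9 q6 0.44 
 shift mm [-0.4 -1.5  1.6] w [ 0.0025 -0.0012 -0.0002]
```

View pics/b3.png

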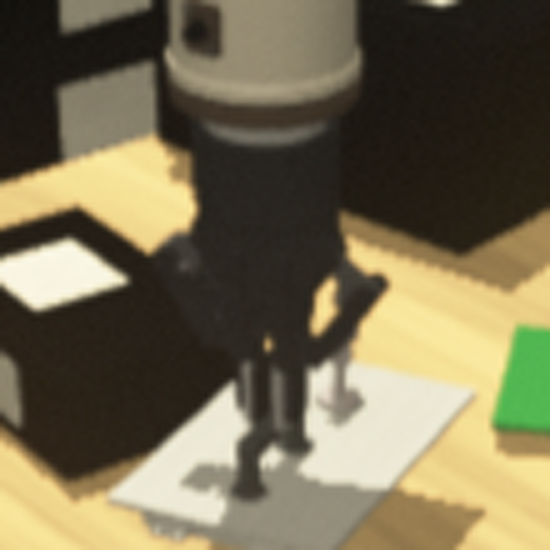

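Emit:
{"fn": "apply_moves", "kwargs": {
  "moves": [
    {"jaw":0.005,"x":0,"y":0,"z":-0.03,"wx":0,"wy":0,"wz":0},
    {"jaw":0.005,"x":0,"y":0,"z":-0.04,"wx":0,"wy":0,"wz":0.099},
    {"jaw":0.005,"x":0,"y":0,"z":-0.04,"wx":0,"wy":0,"wz":0.099},
    {"jaw":0.005,"x":0,"y":0,"z":-0.01,"wx":0,"wy":0,"wz":0.099},
    {"jaw":0.005,"x":0,"y":-0.02,"z":0,"wx":0,"wy":0,"wz":0.099},
    {"jaw":0.005,"x":0,"y":-0.03,"z":0,"wx":0,"wy":0,"wz":0.099},
    {"jaw":0.005,"x":0,"y":-0.04,"z":0,"wx":0,"wy":0,"wz":0.099},
    {"jaw":0.005,"x":0,"y":-0.04,"z":0,"wx":0,"wy":0,"wz":0}
  ]
}}

```text
time: 4.9
tcp_pos: [0.4917, -0.1783, 0.1989]
ee_rot: [0.997, -0.081, -0.001, -0.0]
contact_force: [1.1, -0.3, -4.0]
finger_gap: 0.0094
gripper_force: 49.2
```

```bash
python3 -c "
from h import *
go([.57,.115,.2],-.16)"
```

```text
t 4.9 tcp [ 0.4917 -0.1783  0.1989] F [ 1.1 -0.3 -4. ] T [-0.01 -0.13  0.07] gap 0.0094 grip 49.2 q6 1.24 
 shift mm [  29.8 -302.1   -0.9] w [-0.0005  0.0013 -0.0025]
```

Emit:
{"fn": "apply_moves", "kwargs": {
  "moves": [
    {"jaw":0.005,"x":0.004,"y":-0.042,"z":0,"wx":0,"wy":0,"wz":0},
    {"jaw":0.005,"x":0.004,"y":-0.043,"z":0,"wx":0,"wy":0,"wz":0},
    {"jaw":0.005,"x":0.004,"y":-0.043,"z":0,"wx":0,"wy":0,"wz":0},
    {"jaw":0.005,"x":0.004,"y":-0.043,"z":0,"wx":0,"wy":0,"wz":0},
    {"jaw":0.005,"x":0.004,"y":-0.043,"z":0,"wx":0,"wy":0,"wz":0},
    {"jaw":0.005,"x":0.004,"y":-0.043,"z":0,"wx":0,"wy":0,"wz":0},
    {"jaw":0.005,"x":0.004,"y":-0.03,"z":0,"wx":0,"wy":0,"wz":0},
    {"jaw":0.005,"x":0.002,"y":-0.012,"z":0,"wx":0,"wy":0,"wz":0}
  ]
}}

```text
time: 5.9
tcp_pos: [0.5693, 0.1124, 0.1988]
ee_rot: [0.997, -0.079, -0.001, 0.0]
contact_force: [-0.2, -0.1, -4.3]
finger_gap: 0.009
gripper_force: 49.2
```

Emit:
{"fn": "apply_moves", "kwargs": {
  "moves": [
    {"jaw":0.005,"x":0,"y":0,"z":0.02,"wx":0,"wy":0,"wz":0},
    {"jaw":0.005,"x":0,"y":0,"z":0.02,"wx":0,"wy":0,"wz":0},
    {"jaw":0.005,"x":0,"y":0,"z":0.015,"wx":0,"wy":0,"wz":0},
    {"jaw":0.005,"x":0,"y":0,"z":0,"wx":0,"wy":0,"wz":0}
  ]
}}

```text
time: 6.4
tcp_pos: [0.5689, 0.1105, 0.1438]
ee_rot: [0.997, -0.08, -0.001, 0.0]
contact_force: [-0.7, 0.0, -3.4]
finger_gap: 0.0087
gripper_force: 49.2
```

```bash
python3 - <<'E'
from h import *
go([.57,.115,.14],-.16)
c=eyes.read_camera("scene"); t=eyes.read_camera("top")
cv2.imwrite("pics/d_s.png",c["frame"]); cv2.imwrite("pics/d_t.png",t["frame"])
cv2.imwrite("pics/d1.png",np.hstack([crop(t,130,110,80,110,5),crop(c,250,190,130,183,3)]))
E
```

```text
t 6.4 tcp [0.5689 0.1105 0.1438] F [-0.7  0.  -3.4] T [-0.02 -0.1   0.  ] gap 0.0087 grip 49.2 q6 1.79 
 shift mm [ 0.4 -4.6  3.8] w [ 0.0005  0.0021 -0.0007]Traceback (most recent call last):
  File "<stdin>", line 5, in <module>
    return _nx.concatenate(arrs, 1, dtype=dtype, casting=casting)
           ~~~~~~~~~~~~~~~^^^^^^^^^^^^^^^^^^^^^^^^^^^^^^^^^^^^^^^
ValueError: all the input array dimensions except for the concatenation axis must match exactly, but along dimension 0, the array at index 0 has size 550 and the array at index 1 has size 549
```

```bash
python3 - <<'E'
from h import *
c={"frame":cv2.imread("pics/d_s.png")}; t={"frame":cv2.imread("pics/d_t.png")}
cv2.imwrite("pics/d1.png",np.hstack([crop(t,130,110,70,120,5),crop(c,230,180,110,150,4)]))
E
```

```text
(no output)
```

View pics/d1.png

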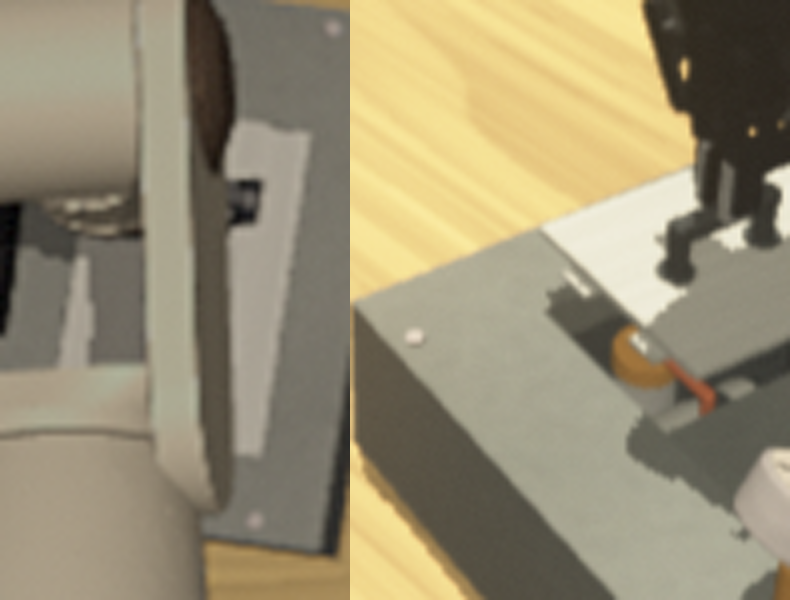

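The top view shows the panel's -y edge from (308,130) to (262,457). The scene view shows its +x/-y corner at (543,230), with the opening clear below it.

```bash
python3 - <<'E'
from m import *
t=eyes.read_camera("top"); s=eyes.read_camera("scene")
a=corners(t,[(130+308.5/5-.5,110+130.5/5-.5),(130+262.5/5-.5,110+457.5/5-.5)],2); b=corners(s,[(230+193.5/4-.5,180+230.5/4-.5)],2)
print(a,b,tri(t,a[0],s,b[0]))
O=np.array([.5565,.1175]); Y=-.16; rt=np.array([[np.cos(Y),np.sin(Y)],[-np.sin(Y),np.cos(Y)]])
P=[onz(t,p,.137)[:2] for p in a]
print("edge in unit frame mm",[(rt@(p-O)*1e3).round(1) for p in P],"yaw",np.arctan2(*(P[0]-P[1])[::-1]).round(4))
print("scene corner",(rt@(onz(s,b[0],.137)[:2]-O)*1e3).round(1))
o=sensors.observe(); print("tcp in unit",(rt@(o["tcp_pos"][:2]-O)*1e3).round(1))
# same edge line by fit: brightness edge in top rows between corners
g=cv2.cvtColor(t["frame"],cv2.COLOR_BGR2GRAY).astype(float); L=[]
for v in range(142,196,3):
    u0=a[0,0]+(v-a[0,1])*(a[1,0]-a[0,0])/(a[1,1]-a[0,1]); i=int(round(u0)); w=g[v,i-5:i+6]; th=(w[:3].mean()+w[-3:].mean())/2
    k=np.where((w[:-1]>=th)&(w[1:]<th))[0]
    if len(k): k=k[0]; L.append((i-5+k+(w[k]-th)/(w[k]-w[k+1]),v))
Q=np.array([rt@(onz(t,p,.137)[:2]-O) for p in L])*1e3; f=np.polyfit(Q[:,0],Q[:,1],1); print("edge fit y=",f, len(L),"std",np.std(Q[:,1]-np.polyval(f,Q[:,0])))
# opening -y edge in saved first top picture, same way
g=cv2.cvtColor(cv2.imread("pics/top0.png"),cv2.COLOR_BGR2GRAY).astype(float)
for name,A,B in (("-y",(187.5,136),(178.5,191)),("+y",(155.3,132),(147,186))):
    L=[]
    for v in range(138,186,3):
        u0=A[0]+(v-A[1])*(B[0]-A[0])/(B[1]-A[1]); i=int(round(u0)); w=g[v,i-4:i+5]; w=w if name=="-y" else w[::-1]; th=(w[:2].mean()+w[-2:].mean())/2
        k=np.where((w[:-1]<th)&(w[1:]>=th))[0]
        if len(k): k=k[-1]; d=-4+k+(th-w[k])/(w[k+1]-w[k]); L.append((i+(d if name=="-y" else -d),v))
    Q=np.array([rt@(onz(t,p,.1)[:2]-O) for p in L])*1e3; f=np.polyfit(Q[:,0],Q[:,1],1); r=Q[:,1]-np.polyval(f,Q[:,0]); k=abs(r)<1.5
    f=np.polyfit(Q[k,0],Q[k,1],1); print("opening",name,f,k.sum())
E
```

```text
[[191.27983 136.09187]
 [181.70761 200.24832]] [[276.99786 235.81036]] (array([0.62458267, 0.03744016, 0.13812136]), np.float64(0.003250321903936844))
edge in unit frame mm [array([ 81.5, -69. ]), array([-117.3,  -70.9])] yaw -0.1505
scene corner [ 77.9 -68.2]
tcp in unit [14.2 -4.5]
edge fit y= [ 4.01440183e-03 -7.03726772e+01] 18 std 0.2985144216033714
opening -y [-3.71589201e-04 -5.11829170e+01] 12
opening +y [4.61580059e-03 5.17890009e+01] 16
```

Emit:
{"fn": "apply_moves", "kwargs": {
  "moves": [
    {"jaw":0.005,"x":-0.0025,"y":-0.0057,"z":0,"wx":0,"wy":0,"wz":0},
    {"jaw":0.005,"x":0,"y":0,"z":0.01,"wx":0,"wy":0,"wz":0},
    {"jaw":0.005,"x":0,"y":0,"z":0.004,"wx":0,"wy":0,"wz":0},
    {"jaw":0.005,"x":0,"y":0,"z":0,"wx":0,"wy":0,"wz":0}
  ]
}}

```text
time: 7.1
tcp_pos: [0.5676, 0.1169, 0.1304]
ee_rot: [0.997, -0.08, -0.0, 0.0]
contact_force: [0.5, 0.6, -3.8]
finger_gap: 0.0092
gripper_force: 49.2
```

```bash
cat > e.py <<'E'
from m import *
import sys
zt=float(sys.argv[1]) # plate upper face z
t=eyes.read_camera("top"); s=eyes.read_camera("scene")
O=np.array([.5565,.1175]); Y=-.16; rt=np.array([[np.cos(Y),np.sin(Y)],[-np.sin(Y),np.cos(Y)]])
o=sensors.observe(); T=rt@(o["tcp_pos"][:2]-O)
go([*(O+rt.T@[.0135,.0003]),.111],-.158,o)
e=lambda x:np.array([*(O+rt.T@[T[0]-.034+x,T[1]-.0009-.065]),zt])
g=cv2.cvtColor(t["frame"],cv2.COLOR_BGR2GRAY).astype(float); L=[]
for x in np.arange(-.09,.09,.01):
    p=pix(t,e(x))[0]; v=int(round(p[1])); i=int(round(p[0])); w=g[v,i-5:i+6]; th=(w[:3].mean()+w[-3:].mean())/2
    k=np.where((w[:-1]>=th)&(w[1:]<th))[0]
    if len(k) and w[:3].mean()-w[-3:].mean()>15: k=k[0]; L.append((i-5+k+(w[k]-th)/(w[k]-w[k+1]),v))
Q=np.array([rt@(onz(t,p,zt)[:2]-O) for p in L])*1e3; f=np.polyfit(Q[:,0],Q[:,1],1)
print("tcp unit",(T*1e3).round(1),"panel y centre",(f[1]+65).round(2),"slope",f[0].round(4),len(L))
a=corners(t,[pix(t,e(.1))[0],pix(t,e(-.1))[0]],2); b=corners(s,[pix(s,e(.1))[0]],2)
print("corners top",[(rt@(onz(t,p,zt)[:2]-O)*1e3).round(1) for p in a],"scene",(rt@(onz(s,b[0],zt)[:2]-O)*1e3).round(1))
E
python3 e.py .123
```

```text
t 7.2 tcp [0.5679 0.1169 0.1311] F [ 0.1 -0.2 -3. ] T [ 0.01 -0.2  -0.03] gap 0.0091 grip 49.2 q6 1.8 
 shift mm [ 2.1  0.9 20.1] w [-0.0001 -0.     -0.0023]
tcp unit [11.4  1.2] panel y centre 0.31 slope 0.0047 18
corners top [array([ 77.4, -64.7]), array([-121.5,  -64.2])] scene [ 75.7 -62.2]
```

Emit:
{"fn": "apply_moves", "kwargs": {
  "moves": [
    {"jaw":0.005,"x":0.0015,"y":0,"z":0.003,"wx":0,"wy":0,"wz":-0.002},
    {"jaw":0.005,"x":0,"y":0,"z":0.002,"wx":0,"wy":0,"wz":0},
    {"jaw":0.005,"x":0,"y":0,"z":0.002,"wx":0,"wy":0,"wz":0},
    {"jaw":0.005,"x":0,"y":0,"z":0.002,"wx":0,"wy":0,"wz":0},
    {"jaw":0.005,"x":0,"y":0,"z":0,"wx":0,"wy":0,"wz":0}
  ]
}}

```text
time: 7.82
tcp_pos: [0.5693, 0.1167, 0.1219]
ee_rot: [0.997, -0.079, -0.0, -0.0]
contact_force: [0.2, 0.8, -3.7]
finger_gap: 0.009
gripper_force: 49.2
```

Emit:
{"fn": "apply_moves", "kwargs": {
  "moves": [
    {"jaw":0.005,"x":0,"y":0,"z":0.002,"wx":0,"wy":0,"wz":0},
    {"jaw":0.005,"x":0,"y":0,"z":0.002,"wx":0,"wy":0,"wz":0},
    {"jaw":0.005,"x":0,"y":0,"z":0.002,"wx":0,"wy":0,"wz":0},
    {"jaw":0.005,"x":0,"y":0,"z":0.0015,"wx":0,"wy":0,"wz":0},
    {"jaw":0.005,"x":0,"y":0,"z":0,"wx":0,"wy":0,"wz":0}
  ]
}}

```text
time: 8.45
tcp_pos: [0.5693, 0.1167, 0.1144]
ee_rot: [0.997, -0.079, -0.0, -0.0]
contact_force: [0.0, -0.3, -3.7]
finger_gap: 0.009
gripper_force: 49.3
```

Emit:
{"fn": "apply_moves", "kwargs": {
  "moves": [
    {"jaw":0.005,"x":0,"y":0,"z":0.001,"wx":0,"wy":0,"wz":0},
    {"jaw":0.005,"x":0,"y":0,"z":0.001,"wx":0,"wy":0,"wz":0},
    {"jaw":0.005,"x":0,"y":0,"z":0.001,"wx":0,"wy":0,"wz":0},
    {"jaw":0.005,"x":0,"y":0,"z":0,"wx":0,"wy":0,"wz":0}
  ]
}}

```text
time: 8.95
tcp_pos: [0.5693, 0.1167, 0.1115]
ee_rot: [0.997, -0.079, -0.0, -0.0]
contact_force: [1.0, 0.7, -3.0]
finger_gap: 0.0095
gripper_force: 49.4
```

Emit:
{"fn": "apply_moves", "kwargs": {
  "moves": [
    {"jaw":0.005,"x":0,"y":0,"z":0.0007,"wx":0,"wy":0,"wz":0},
    {"jaw":0.005,"x":0,"y":0,"z":0.0006,"wx":0,"wy":0,"wz":0},
    {"jaw":0.005,"x":0,"y":0,"z":0,"wx":0,"wy":0,"wz":0}
  ]
}}

```text
time: 9.32
tcp_pos: [0.5695, 0.1167, 0.1112]
ee_rot: [0.997, -0.079, 0.0, -0.0]
contact_force: [-5.6, -0.2, 9.7]
finger_gap: 0.0088
gripper_force: 51.2
```

```bash
python3 e.py .104
```

```text
t 9.43 tcp [0.5694 0.1167 0.1112] F [-4.2 -1.1  9.5] T [-0.13  0.82 -0.02] gap 0.0089 grip 51.2 q6 1.8 
 shift mm [0.6 1.  0.2] w [-0.0002 -0.0008 -0.0001]
tcp unit [12.9  1.3] panel y centre 0.22 slope 0.0018 18
corners top [array([ 80.5, -60.4]), array([-120.5,  -62.1])] scene [ 77.7 -59.1]
```

Emit:
{"fn": "apply_moves", "kwargs": {
  "moves": [
    {"jaw":0.005,"x":0,"y":0,"z":-0.0008,"wx":0,"wy":0,"wz":0},
    {"jaw":0.005,"x":0.002,"y":0,"z":0,"wx":0,"wy":0,"wz":0},
    {"jaw":0.005,"x":0.002,"y":0,"z":0,"wx":0,"wy":0,"wz":0},
    {"jaw":0.005,"x":0.002,"y":0,"z":0,"wx":0,"wy":0,"wz":0},
    {"jaw":0.005,"x":0,"y":0,"z":0,"wx":0,"wy":0,"wz":0}
  ]
}}

```text
time: 10.05
tcp_pos: [0.5753, 0.1159, 0.1112]
ee_rot: [0.997, -0.079, -0.0, -0.0]
contact_force: [-3.6, 0.1, 4.8]
finger_gap: 0.0087
gripper_force: 50.6
```

Emit:
{"fn": "apply_moves", "kwargs": {
  "moves": [
    {"jaw":0.005,"x":0.002,"y":0,"z":-0.0003,"wx":0,"wy":0,"wz":0},
    {"jaw":0.005,"x":0.002,"y":0,"z":0,"wx":0,"wy":0,"wz":0},
    {"jaw":0.005,"x":0.002,"y":0,"z":0,"wx":0,"wy":0,"wz":0},
    {"jaw":0.005,"x":0.002,"y":0,"z":0,"wx":0,"wy":0,"wz":0},
    {"jaw":0.005,"x":0,"y":0,"z":0,"wx":0,"wy":0,"wz":0}
  ]
}}

```text
time: 10.68
tcp_pos: [0.5835, 0.1145, 0.1113]
ee_rot: [0.997, -0.079, 0.0, -0.0]
contact_force: [0.1, 0.6, -0.5]
finger_gap: 0.0091
gripper_force: 49.9
```

Emit:
{"fn": "apply_moves", "kwargs": {
  "moves": [
    {"jaw":0.005,"x":0.001,"y":0,"z":0,"wx":0,"wy":0,"wz":0},
    {"jaw":0.005,"x":0.001,"y":0,"z":0,"wx":0,"wy":0,"wz":0},
    {"jaw":0.005,"x":0.001,"y":0,"z":0,"wx":0,"wy":0,"wz":0},
    {"jaw":0.005,"x":0,"y":0,"z":0,"wx":0,"wy":0,"wz":0}
  ]
}}

```text
time: 11.18
tcp_pos: [0.5863, 0.114, 0.1113]
ee_rot: [0.997, -0.079, 0.0, -0.0]
contact_force: [-2.0, 0.2, 0.4]
finger_gap: 0.0095
gripper_force: 49.8
```

Emit:
{"fn": "apply_moves", "kwargs": {
  "moves": [
    {"jaw":0.005,"x":0.001,"y":0,"z":0,"wx":0,"wy":0,"wz":0},
    {"jaw":0.005,"x":0.001,"y":0,"z":0,"wx":0,"wy":0,"wz":0},
    {"jaw":0.005,"x":0,"y":0,"z":0,"wx":0,"wy":0,"wz":0}
  ]
}}

```text
time: 11.55
tcp_pos: [0.5883, 0.1137, 0.1113]
ee_rot: [0.997, -0.079, 0.0, -0.0]
contact_force: [-1.2, 0.1, -0.3]
finger_gap: 0.0091
gripper_force: 49.7
```

Emit:
{"fn": "apply_moves", "kwargs": {
  "moves": [
    {"jaw":0.005,"x":0.0007,"y":0,"z":0,"wx":0,"wy":0,"wz":0},
    {"jaw":0.005,"x":0,"y":0,"z":0,"wx":0,"wy":0,"wz":0}
  ]
}}

```text
time: 11.8
tcp_pos: [0.5889, 0.1136, 0.1113]
ee_rot: [0.997, -0.079, 0.0, -0.0]
contact_force: [-1.6, 0.7, -0.8]
finger_gap: 0.0093
gripper_force: 49.7
```

Emit:
{"fn": "apply_moves", "kwargs": {
  "moves": [
    {"jaw":0.005,"x":0.0007,"y":0,"z":0,"wx":0,"wy":0,"wz":0},
    {"jaw":0.005,"x":0,"y":0,"z":0,"wx":0,"wy":0,"wz":0}
  ]
}}

```text
time: 12.05
tcp_pos: [0.5896, 0.1135, 0.1113]
ee_rot: [0.997, -0.079, -0.0, -0.0]
contact_force: [-0.7, -0.4, -1.4]
finger_gap: 0.0091
gripper_force: 49.7
```

```bash
python3 e.py .104
```

```text
t 12.15 tcp [0.5896 0.1135 0.1113] F [-0.1  0.5 -1. ] T [ 0.02  0.12 -0.01] gap 0.0093 grip 49.6 q6 1.79 
 shift mm [-19.8   1.    0.3] w [-0.0001 -0.0001 -0.0002]
tcp unit [33.3  1.3] panel y centre 0.28 slope 0.0006 18
corners top [array([ 99.9, -64.3]), array([-100.2,  -63.1])] scene [ 98.7 -58.8]
```

Emit:
{"fn": "apply_moves", "kwargs": {
  "moves": [
    {"jaw":0.005,"x":0.0006,"y":0,"z":0,"wx":0,"wy":0,"wz":0},
    {"jaw":0.005,"x":0,"y":0,"z":0,"wx":0,"wy":0,"wz":0}
  ]
}}

```text
time: 12.4
tcp_pos: [0.5901, 0.1134, 0.1113]
ee_rot: [0.997, -0.079, -0.0, -0.0]
contact_force: [-0.5, 0.4, -0.3]
finger_gap: 0.009
gripper_force: 49.6
```

Emit:
{"fn": "apply_moves", "kwargs": {
  "moves": [
    {"jaw":0.005,"x":0.0006,"y":0,"z":0,"wx":0,"wy":0,"wz":0},
    {"jaw":0.005,"x":0,"y":0,"z":0,"wx":0,"wy":0,"wz":0}
  ]
}}

```text
time: 12.65
tcp_pos: [0.5903, 0.1134, 0.1113]
ee_rot: [0.997, -0.079, -0.001, -0.0]
contact_force: [-5.2, 0.9, 0.5]
finger_gap: 0.0092
gripper_force: 50.0
```

Emit:
{"fn": "apply_moves", "kwargs": {
  "moves": [
    {"jaw":0.005,"x":0.0004,"y":0,"z":0,"wx":0,"wy":0,"wz":0},
    {"jaw":0.005,"x":0,"y":0,"z":0,"wx":0,"wy":0,"wz":0}
  ]
}}

```text
time: 12.9
tcp_pos: [0.5902, 0.1134, 0.1112]
ee_rot: [0.997, -0.079, -0.001, -0.0]
contact_force: [-9.2, 1.3, 3.3]
finger_gap: 0.0094
gripper_force: 50.3
```

Home: the panel stopped advancing with about 9 N at the edge. I relieve the push slightly, release, lift, move over the stud and make a half turn so that joint 6 has range for the quarter turn.

Emit:
{"fn": "apply_moves", "kwargs": {
  "moves": [
    {"jaw":0.005,"x":-0.0004,"y":0,"z":0,"wx":0,"wy":0,"wz":0},
    {"jaw":0.035,"x":0,"y":0,"z":0,"wx":0,"wy":0,"wz":0},
    {"jaw":0.035,"x":0,"y":0,"z":0,"wx":0,"wy":0,"wz":0},
    {"jaw":0.035,"x":0,"y":0,"z":0,"wx":0,"wy":0,"wz":0},
    {"jaw":0.035,"x":0,"y":0,"z":-0.015,"wx":0,"wy":0,"wz":0},
    {"jaw":0.035,"x":0,"y":0,"z":-0.025,"wx":0,"wy":0,"wz":0},
    {"jaw":0.035,"x":0,"y":0,"z":-0.03,"wx":0,"wy":0,"wz":0},
    {"jaw":0.035,"x":0,"y":0,"z":0,"wx":0,"wy":0,"wz":0}
  ]
}}

```text
time: 13.9
tcp_pos: [0.5918, 0.1134, 0.1848]
ee_rot: [0.997, -0.079, 0.002, -0.0]
contact_force: [0.3, 0.4, -0.3]
finger_gap: 0.0351
gripper_force: 0.0
```

Emit:
{"fn": "apply_moves", "kwargs": {
  "moves": [
    {"jaw":0.035,"x":-0.043,"y":0,"z":0,"wx":0,"wy":0,"wz":0},
    {"jaw":0.035,"x":-0.0425,"y":0,"z":0,"wx":0,"wy":0,"wz":0},
    {"jaw":0.035,"x":0,"y":0,"z":0,"wx":0,"wy":0,"wz":-0.1848},
    {"jaw":0.035,"x":0,"y":0,"z":0,"wx":0,"wy":0,"wz":-0.1848},
    {"jaw":0.035,"x":0,"y":0,"z":0,"wx":0,"wy":0,"wz":-0.1848},
    {"jaw":0.035,"x":0,"y":0,"z":0,"wx":0,"wy":0,"wz":-0.1848},
    {"jaw":0.035,"x":0,"y":0,"z":0,"wx":0,"wy":0,"wz":-0.1848},
    {"jaw":0.035,"x":0,"y":0,"z":0,"wx":0,"wy":0,"wz":-0.1848}
  ]
}}

```text
time: 14.9
tcp_pos: [0.5061, 0.1268, 0.1813]
ee_rot: [0.888, 0.46, -0.0, -0.0]
contact_force: [0.6, -0.3, 0.4]
finger_gap: 0.0348
gripper_force: 0.0
```

Emit:
{"fn": "apply_moves", "kwargs": {
  "moves": [
    {"jaw":0.035,"x":0,"y":0,"z":0,"wx":0,"wy":0,"wz":-0.1848},
    {"jaw":0.035,"x":0,"y":0,"z":0,"wx":0,"wy":0,"wz":-0.1848},
    {"jaw":0.035,"x":0,"y":0,"z":0,"wx":0,"wy":0,"wz":-0.1848},
    {"jaw":0.035,"x":0,"y":0,"z":0,"wx":0,"wy":0,"wz":-0.1848},
    {"jaw":0.035,"x":0,"y":0,"z":0,"wx":0,"wy":0,"wz":-0.1848},
    {"jaw":0.035,"x":0,"y":0,"z":0,"wx":0,"wy":0,"wz":-0.1848},
    {"jaw":0.035,"x":0,"y":0,"z":0,"wx":0,"wy":0,"wz":-0.1848},
    {"jaw":0.035,"x":0,"y":0,"z":0,"wx":0,"wy":0,"wz":-0.1848}
  ]
}}

```text
time: 15.9
tcp_pos: [0.5061, 0.1268, 0.1813]
ee_rot: [0.346, 0.938, 0.0, -0.0]
contact_force: [0.6, 0.4, -0.1]
finger_gap: 0.0351
gripper_force: 0.0
```

Emit:
{"fn": "apply_moves", "kwargs": {
  "moves": [
    {"jaw":0.035,"x":0,"y":0,"z":0,"wx":0,"wy":0,"wz":-0.1848},
    {"jaw":0.035,"x":0,"y":0,"z":0,"wx":0,"wy":0,"wz":-0.1848},
    {"jaw":0.035,"x":0,"y":0,"z":0,"wx":0,"wy":0,"wz":-0.1848},
    {"jaw":0.035,"x":0,"y":0,"z":0,"wx":0,"wy":0,"wz":0}
  ]
}}

```text
time: 16.4
tcp_pos: [0.5062, 0.1268, 0.1813]
ee_rot: [0.079, 0.997, 0.0, -0.0]
contact_force: [-0.3, -0.5, 0.2]
finger_gap: 0.0347
gripper_force: 0.0
```

```bash
python3 - <<'E'
from h import *
Y=-.1585; ax=np.array([np.cos(Y),np.sin(Y)])
W=np.array([.5903,.1134])-.0855*ax; print("wing",W)
go([*W,.132],Y+np.pi)
c=eyes.read_camera("scene"); t=eyes.read_camera("top")
cv2.imwrite("pics/f_s.png",c["frame"]); cv2.imwrite("pics/f_t.png",t["frame"])
b=crop(c,270,130,130,150,4)
for z in (.155,.137):   # expected wing outline
    q=pix(c,np.c_[W+np.array([[a*.018*ax[0]-s*.0045*ax[1],a*.018*ax[1]+s*.0045*ax[0]] for a,s in ((1,1),(1,-1),(-1,-1),(-1,1))]),np.full(4,z)])
    cv2.polylines(b,[((q-[270,130]+.5)*4).astype(int)],True,(0,0,255),1)
cv2.imwrite("pics/f1.png",b)
E
```

```text
wing [0.50587173 0.12689508]
t 16.4 tcp [0.5062 0.1268 0.1813] F [-0.3 -0.5  0.2] T [ 0.03  0.01 -0.02] gap 0.0347 grip 0.0 q6 -1.31 
 shift mm [ 0.3  0.1 49.3] w [ 0.0001 -0.0002 -0.0006]
```

View pics/f1.png

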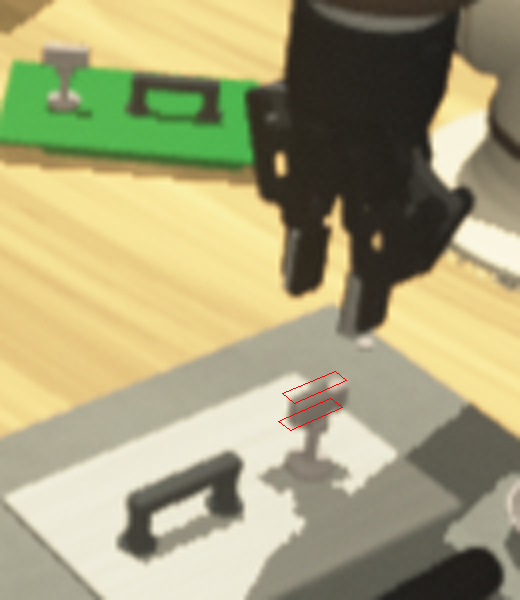

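The scene view shows the panel flat on the deck, with the wing top at (320,388) inside the drawn prediction (offset about 2 mm) and the fingers above it. Next I lower and grip the wing.

Emit:
{"fn": "apply_moves", "kwargs": {
  "moves": [
    {"jaw":0.035,"x":0,"y":0,"z":0.015,"wx":0,"wy":0,"wz":0},
    {"jaw":0.035,"x":0,"y":0,"z":0.015,"wx":0,"wy":0,"wz":0},
    {"jaw":0.035,"x":0,"y":0,"z":0.012,"wx":0,"wy":0,"wz":0},
    {"jaw":0.035,"x":0,"y":0,"z":0.007,"wx":0,"wy":0,"wz":0},
    {"jaw":0.002,"x":0,"y":0,"z":0,"wx":0,"wy":0,"wz":0},
    {"jaw":0.002,"x":0,"y":0,"z":0,"wx":0,"wy":0,"wz":0},
    {"jaw":0.002,"x":0,"y":0,"z":0,"wx":0,"wy":0,"wz":0},
    {"jaw":0.002,"x":0,"y":0,"z":0,"wx":0,"wy":0,"wz":0}
  ],
  "squeeze": 40
}}

```text
time: 17.5
tcp_pos: [0.5065, 0.1268, 0.1328]
ee_rot: [0.079, 0.997, 0.0, 0.0]
contact_force: [1.9, -0.7, 3.2]
finger_gap: 0.002
gripper_force: 1.5
```

```bash
python3 -c "
from h import *
go([.5061,.1268,.131],-.1585+np.pi)"
```

```text
t 17.5 tcp [0.5065 0.1268 0.1328] F [ 1.9 -0.7  3.2] T [-0.03 -0.07  0.02] gap 0.002 grip 1.5 q6 -1.31 
 shift mm [ 0.4 -0.1  1.8] w [0.0004 0.0009 0.0003]
```

Emit:
{"fn": "apply_moves", "kwargs": {
  "moves": [
    {"jaw":0.0,"x":0,"y":0,"z":0,"wx":0,"wy":0,"wz":0},
    {"jaw":0.0,"x":0,"y":0,"z":0,"wx":0,"wy":0,"wz":0}
  ]
}}

```text
time: 17.75
tcp_pos: [0.5064, 0.1268, 0.1325]
ee_rot: [0.079, 0.997, 0.0, 0.0]
contact_force: [1.8, -1.0, 3.2]
finger_gap: 0.0001
gripper_force: 1.5
```

```bash
python3 - <<'E'
from h import *
c=eyes.read_camera("scene"); cv2.imwrite("pics/g_s.png",c["frame"])
p=pix(c,[[.5065,.1268,z] for z in (.104,.1328,.137,.146,.155,.181)]); print(p.round(1).tolist())
a=cv2.cvtColor(cv2.imread("pics/f_s.png"),cv2.COLOR_BGR2GRAY); b=cv2.cvtColor(c["frame"],cv2.COLOR_BGR2GRAY)
for v in range(206,256,2): print(v," ".join("%3d"%x for x in a[v,330:366:2])," | "," ".join("%3d"%x for x in b[v,330:366:2]))
E
```

```text
[[345.1, 245.5], [346.7, 234.9], [347.0, 233.3], [347.5, 229.8], [348.0, 226.4], [349.5, 216.2]]
206 212 216 221 221 222 224 224 222 222 221 209 189 194 103 104  49  42  42  |  210 213 217 219 214 211 129  43  42  40  39  41  38  39  39  39 135 196
208 207 209 211 217 221 220 221 215 193 177 169 167 159  99 102  46  41  44  |  204 205 209 215 217 217 182  48  42  42  41  38  39  40  39  40 135  80
210 207 206 206 207 210 203 186 172 170 169 166 168 137 102  91  44  42  51  |  202 202 203 204 208 201 175  55  43  41  41  40  40  41  39  40  45  38
212 214 211 201 184 174 168 168 168 168 166 166 168 120 107  94  55  97 182  |  211 206 198 180 169 165 164  90  80  47  40  41  38  39  40  37  37  37
214 200 185 170 167 167 168 168 166 167 166 165 167 164 144 130 175 185 182  |  196 181 165 165 166 164 162  84  98  53  41  41  40  39  38  39  38  41
216 169 168 167 169 168 167 166 166 167 166 168 169 169 166 169 180 184 168  |  165 165 164 166 163 163 161  79  80  89  74  42  41  40  39  48  80 128
218 163 167 167 164 164 163 165 165 166 165 165 166 166 166 168 165 166 166  |  158 162 163
[... 2096 characters left out ...]
 232 232 230 228  |  129 226 161 140 139 134 120 130 129 128 127 128 150 204 206 139 136 136
248 198 233 215 164 141 142 132 125 131 130 126 125 142 153 225 230 211 164  |  194 230 224 186 141 138 129 121 129 127 124 121 138 139 138 136 137 138
250 221 230 227 163 145 143 144 136 130 130 130 146 187 221 231 226 146 142  |  217 228 229 230 204 160 139 133 127 127 128 135 137 136 138 138 138 137
252 224 234 233 231 203 155 191 143 142 141 139 142 149 196 207 150 141 141  |  222 231 231 231 230 225 154 140 137 137 137 136 138 137 137 137 139 135
254 197 233 232 231 231 229 228 145 140 139 140 141 140 142 145 141 139 140  |  196 231 230 229 229 229 198 138 138 135 137 138 137 138 138 136 136 135
```

```bash
python3 -c "
from h import *
print(env.pinch_z,[a for a in dir(env) if a[0]!='_'])"
```

```text
0.0187 ['IKError', 'pinch_z', 'sign_off']
```

Emit:
{"fn": "apply_moves", "kwargs": {
  "moves": [
    {"jaw":0.0,"x":0,"y":0,"z":-0.004,"wx":0,"wy":0,"wz":0},
    {"jaw":0.035,"x":0,"y":0,"z":0,"wx":0,"wy":0,"wz":0},
    {"jaw":0.035,"x":0,"y":0,"z":0,"wx":0,"wy":0,"wz":0},
    {"jaw":0.035,"x":0,"y":0,"z":0,"wx":0,"wy":0,"wz":0},
    {"jaw":0.035,"x":0,"y":0,"z":0,"wx":0,"wy":0,"wz":0}
  ]
}}

```text
time: 18.42
tcp_pos: [0.5062, 0.1268, 0.1362]
ee_rot: [0.079, 0.997, 0.0, -0.0]
contact_force: [-0.3, 0.3, -0.1]
finger_gap: 0.0351
gripper_force: 0.0
```

The image rows show the closed fingertips resting on top of the wing: the true tips are about 20 mm short of the reported TCP. So I lower a further 20 mm, open, before gripping.

Emit:
{"fn": "apply_moves", "kwargs": {
  "moves": [
    {"jaw":0.035,"x":0,"y":0,"z":0.005,"wx":0,"wy":0,"wz":0},
    {"jaw":0.035,"x":0,"y":0,"z":0.005,"wx":0,"wy":0,"wz":0},
    {"jaw":0.035,"x":0,"y":0,"z":0.005,"wx":0,"wy":0,"wz":0},
    {"jaw":0.035,"x":0,"y":0,"z":0.005,"wx":0,"wy":0,"wz":0},
    {"jaw":0.035,"x":0,"y":0,"z":0,"wx":0,"wy":0,"wz":0}
  ]
}}

```text
time: 19.05
tcp_pos: [0.506, 0.1267, 0.1158]
ee_rot: [0.079, 0.997, -0.0, -0.0]
contact_force: [0.1, -0.2, -0.4]
finger_gap: 0.0351
gripper_force: 0.0
```

```bash
python3 - <<'E'
from h import *
c=eyes.read_camera("scene"); cv2.imwrite("pics/g2_s.png",c["frame"]); o=sensors.observe()
print(o["tcp_pos"],o["contact_force"].round(1)); print(pix(c,[[.5065,.1268,z] for z in (.104,.116,.137,.146,.155)]).round(1).tolist())
b=cv2.cvtColor(c["frame"],cv2.COLOR_BGR2GRAY)
for v in range(206,252,2): print(v," ".join("%3d"%x for x in b[v,326:380:2]))
E
```

```text
[0.50618817 0.12677535 0.11619511] [ 0.5  0.  -0.6]
[[345.1, 245.5], [345.8, 241.1], [347.0, 233.3], [347.5, 229.8], [348.0, 226.4]]
206 204 207 207 117  62  46  42  42  41  41  40  40  41  38  36  38  36  38  35  36  36  53  54  63  69 125 126
208 203 204 203 203 197 110  43  43  43  44  42  46 101  43  37  39  36  33  37  39  37  51  53  50  57  67  62
210 212 209 204 203 204 142  45  42  41  44  45 110 131  42  39  39  38  38  39  38  40  53  39  38  42  60  66
212 208 211 211 206 198 145  50  42  41  41  48 125 153  44  39  40  40  41  39  39  49  44  36  35  38  50  55
214 203 203 195 181 167 162  76  86  47  46  41  73 155  49  38  40  40  38  39  36  53  37  36  37  35  48  44
216 180 167 166 165 164 159  76  77  44  39  39 103 162 131  40  38  45  53  37  37  38  36  38  36  41  43 101
218 158 158 161 161 163 155  87  61  40  39  38 129 161 157  44  38  58  88  36  38  38  37  35  35  37  55 206
220 160 160 158 160 163 151  94  55  41  40  41 142 159 154  42  39  41  45  37  37  36  38  36  35  38 169 222
222 162 162 159 160 162 133  93  49  39  38  42 145 159 153  44  38  40
[... 908 characters left out ...]
 156 135  97  91  88  90  92
240 233 232 229 226 225 198 152 151 193 209 149 117 216 194 165 201 228 231 211 160 118  91  90  89  89  89  89
242 194 203 210 164 150 142 140 140 130 129 112 122 212 228 229 231 229 202 144 140 138 119  92  90  88  90  89
244 101 102 186 162 143 140 140 139 127 128 115 115 135 185 229 230 175 139 140 139 137 136 125  94  88  88  89
246  87  73 129 229 201 153 184 137 120 131 129 126 129 128 149 160 142 138 136 135 137 138 139 131 103  88  88
248  62  61 194 230 228 226 175 140 129 122 128 127 123 121 138 138 137 137 137 138 137 137 139 136 132 111  90
250  58  73 218 228 229 230 227 157 139 132 127 126 127 134 135 137 137 138 138 139 139 137 135 135 137 138 121
```

The numbers show the two fingertips at rows 229 and 238, on either side of the wing. I close.

Emit:
{"fn": "apply_moves", "kwargs": {
  "moves": [
    {"jaw":0.003,"x":0,"y":0,"z":0,"wx":0,"wy":0,"wz":0},
    {"jaw":0.003,"x":0,"y":0,"z":0,"wx":0,"wy":0,"wz":0},
    {"jaw":0.003,"x":0,"y":0,"z":0,"wx":0,"wy":0,"wz":0},
    {"jaw":0.003,"x":0,"y":0,"z":0,"wx":0,"wy":0,"wz":0},
    {"jaw":0.003,"x":0,"y":0,"z":0,"wx":0,"wy":0,"wz":0}
  ]
}}

```text
time: 19.73
tcp_pos: [0.5064, 0.1268, 0.1164]
ee_rot: [0.079, 0.997, 0.0, 0.0]
contact_force: [0.2, 0.4, 3.1]
finger_gap: 0.0079
gripper_force: 43.5
```

```bash
python3 -c "
from h import *
go([.5061,.1268,.116],-.1585+np.pi)"
```

```text
t 19.73 tcp [0.5064 0.1268 0.1164] F [0.2 0.4 3.1] T [-0.13 -0.    0.01] gap 0.0079 grip 43.5 q6 -1.31 
 shift mm [ 0.3 -0.   0.4] w [0.0002 0.0003 0.0003]
```

Emit:
{"fn": "apply_moves", "kwargs": {
  "moves": [
    {"jaw":0.003,"x":0,"y":0,"z":0.0015,"wx":0,"wy":0,"wz":0},
    {"jaw":0.003,"x":0,"y":0,"z":0.0015,"wx":0,"wy":0,"wz":0},
    {"jaw":0.003,"x":0,"y":0,"z":0.0015,"wx":0,"wy":0,"wz":0},
    {"jaw":0.003,"x":0,"y":0,"z":0.0015,"wx":0,"wy":0,"wz":0},
    {"jaw":0.003,"x":0,"y":0,"z":0.001,"wx":0,"wy":0,"wz":0},
    {"jaw":0.003,"x":0,"y":0,"z":0.001,"wx":0,"wy":0,"wz":0},
    {"jaw":0.003,"x":0,"y":0,"z":0.001,"wx":0,"wy":0,"wz":0}
  ]
}}

```text
time: 20.6
tcp_pos: [0.5063, 0.1268, 0.1073]
ee_rot: [0.079, 0.997, 0.0, 0.0]
contact_force: [1.8, -1.4, 3.5]
finger_gap: 0.0078
gripper_force: 43.7
```

Emit:
{"fn": "apply_moves", "kwargs": {
  "moves": [
    {"jaw":0.003,"x":0,"y":0,"z":0.0006,"wx":0,"wy":0,"wz":0},
    {"jaw":0.003,"x":0,"y":0,"z":0.0006,"wx":0,"wy":0,"wz":0}
  ]
}}

```text
time: 20.85
tcp_pos: [0.5063, 0.1268, 0.1061]
ee_rot: [0.079, 0.997, 0.0, 0.0]
contact_force: [1.3, -0.9, 4.5]
finger_gap: 0.0079
gripper_force: 43.7
```

Emit:
{"fn": "apply_moves", "kwargs": {
  "moves": [
    {"jaw":0.003,"x":0,"y":0,"z":0.0005,"wx":0,"wy":0,"wz":0},
    {"jaw":0.003,"x":0,"y":0,"z":0.0005,"wx":0,"wy":0,"wz":0}
  ]
}}

```text
time: 21.1
tcp_pos: [0.5063, 0.1268, 0.1052]
ee_rot: [0.079, 0.997, 0.0, 0.0]
contact_force: [2.4, -1.2, 5.5]
finger_gap: 0.0081
gripper_force: 43.7
```

Emit:
{"fn": "apply_moves", "kwargs": {
  "moves": [
    {"jaw":0.003,"x":0,"y":0,"z":0.0004,"wx":0,"wy":0,"wz":0},
    {"jaw":0.003,"x":0,"y":0,"z":0.0004,"wx":0,"wy":0,"wz":0}
  ]
}}

```text
time: 21.35
tcp_pos: [0.5063, 0.1268, 0.1044]
ee_rot: [0.079, 0.997, 0.0, 0.0]
contact_force: [2.7, -0.3, 4.9]
finger_gap: 0.0078
gripper_force: 43.8
```

Emit:
{"fn": "apply_moves", "kwargs": {
  "moves": [
    {"jaw":0.003,"x":0,"y":0,"z":0.0004,"wx":0,"wy":0,"wz":0},
    {"jaw":0.003,"x":0,"y":0,"z":0.0004,"wx":0,"wy":0,"wz":0}
  ]
}}

```text
time: 21.6
tcp_pos: [0.5063, 0.1268, 0.1035]
ee_rot: [0.079, 0.997, 0.0, 0.0]
contact_force: [1.9, -1.0, 5.1]
finger_gap: 0.0082
gripper_force: 43.8
```

Emit:
{"fn": "apply_moves", "kwargs": {
  "moves": [
    {"jaw":0.003,"x":0,"y":0,"z":0.0004,"wx":0,"wy":0,"wz":0},
    {"jaw":0.003,"x":0,"y":0,"z":0.0004,"wx":0,"wy":0,"wz":0}
  ]
}}

```text
time: 21.85
tcp_pos: [0.5063, 0.1268, 0.1028]
ee_rot: [0.079, 0.997, 0.0, 0.0]
contact_force: [1.8, -1.2, 4.7]
finger_gap: 0.0079
gripper_force: 43.8
```

Emit:
{"fn": "apply_moves", "kwargs": {
  "moves": [
    {"jaw":0.003,"x":0,"y":0,"z":0.0004,"wx":0,"wy":0,"wz":0},
    {"jaw":0.003,"x":0,"y":0,"z":0.0004,"wx":0,"wy":0,"wz":0}
  ]
}}

```text
time: 22.1
tcp_pos: [0.5064, 0.1268, 0.1022]
ee_rot: [0.079, 0.997, 0.0, 0.0]
contact_force: [-0.7, -2.2, 12.0]
finger_gap: 0.0078
gripper_force: 44.7
```

Emit:
{"fn": "apply_moves", "kwargs": {
  "moves": [
    {"jaw":0.003,"x":0,"y":0,"z":0.0002,"wx":0,"wy":0,"wz":0},
    {"jaw":0.003,"x":0,"y":0,"z":0,"wx":0,"wy":0,"wz":0}
  ]
}}

```text
time: 22.35
tcp_pos: [0.5064, 0.1268, 0.1022]
ee_rot: [0.079, 0.997, 0.0, 0.0]
contact_force: [-1.0, -0.5, 11.7]
finger_gap: 0.0081
gripper_force: 44.7
```

Emit:
{"fn": "apply_moves", "kwargs": {
  "moves": [
    {"jaw":0.003,"x":0,"y":0,"z":0.0003,"wx":0,"wy":0,"wz":0},
    {"jaw":0.003,"x":0,"y":0,"z":0,"wx":0,"wy":0,"wz":0}
  ]
}}

```text
time: 22.6
tcp_pos: [0.5064, 0.1268, 0.1022]
ee_rot: [0.079, 0.997, 0.0, 0.0]
contact_force: [-1.8, -1.8, 15.1]
finger_gap: 0.0081
gripper_force: 45.2
```

It bottomed, with z constant and the force rising to 15 N. I ease slightly and try a small clockwise turn.

Emit:
{"fn": "apply_moves", "kwargs": {
  "moves": [
    {"jaw":0.003,"x":0,"y":0,"z":-0.0003,"wx":0,"wy":0,"wz":0.05},
    {"jaw":0.003,"x":0,"y":0,"z":0,"wx":0,"wy":0,"wz":0.08},
    {"jaw":0.003,"x":0,"y":0,"z":0,"wx":0,"wy":0,"wz":0.08}
  ]
}}

```text
time: 22.98
tcp_pos: [0.5063, 0.1266, 0.1022]
ee_rot: [0.184, 0.983, -0.0, 0.0]
contact_force: [-1.2, -3.7, 11.8]
finger_gap: 0.008
gripper_force: 44.8
```

```bash
python3 -c "
from h import *
go([.5064,.1268,.1022],-.1585+np.pi-1.571)"
```

```text
t 22.98 tcp [0.5063 0.1266 0.1022] F [-1.2 -3.7 11.8] T [-0.75  0.29  0.11] gap 0.008 grip 44.8 q6 -1.1 
 shift mm [-0.   0.3  0. ] w [1.0000e-04 5.0000e-04 1.3587e+00]
```

Emit:
{"fn": "apply_moves", "kwargs": {
  "moves": [
    {"jaw":0.003,"x":0,"y":0,"z":0,"wx":0,"wy":0,"wz":0.1},
    {"jaw":0.003,"x":0,"y":0,"z":0,"wx":0,"wy":0,"wz":0.1},
    {"jaw":0.003,"x":0,"y":0,"z":0,"wx":0,"wy":0,"wz":0.1},
    {"jaw":0.003,"x":0,"y":0,"z":0,"wx":0,"wy":0,"wz":0.1},
    {"jaw":0.003,"x":0,"y":0,"z":0,"wx":0,"wy":0,"wz":0.1},
    {"jaw":0.003,"x":0,"y":0,"z":0,"wx":0,"wy":0,"wz":0.1},
    {"jaw":0.003,"x":0,"y":0,"z":0,"wx":0,"wy":0,"wz":0.1},
    {"jaw":0.003,"x":0,"y":0,"z":0,"wx":0,"wy":0,"wz":0.1}
  ]
}}

```text
time: 23.98
tcp_pos: [0.5057, 0.1263, 0.1022]
ee_rot: [0.553, 0.833, -0.001, -0.0]
contact_force: [-9.0, -6.8, 16.8]
finger_gap: 0.008
gripper_force: 45.3
```

```bash
python3 -c "
from h import *
go([.5064,.1268,.1022],-.1585+np.pi-1.571)"
```

```text
t 23.98 tcp [0.5057 0.1263 0.1022] F [-9.  -6.8 16.8] T [-1.05  1.44  0.09] gap 0.008 grip 45.3 q6 -0.3 
 shift mm [ 0.2  0.9 -0. ] w [-0.0013  0.0007  0.558 ]
```

Emit:
{"fn": "apply_moves", "kwargs": {
  "moves": [
    {"jaw":0.003,"x":0,"y":-0.0007,"z":-0.0001,"wx":0,"wy":0,"wz":0.05},
    {"jaw":0.003,"x":0,"y":-0.0001,"z":0,"wx":0,"wy":0,"wz":0.1},
    {"jaw":0.003,"x":0,"y":-0.0001,"z":0,"wx":0,"wy":0,"wz":0.1},
    {"jaw":0.003,"x":0,"y":-0.0001,"z":0,"wx":0,"wy":0,"wz":0.1},
    {"jaw":0.003,"x":0,"y":0,"z":0,"wx":0,"wy":0,"wz":0.08}
  ]
}}

```text
time: 24.6
tcp_pos: [0.505, 0.1262, 0.1022]
ee_rot: [0.718, 0.696, -0.0, -0.0]
contact_force: [-5.2, -4.0, 13.9]
finger_gap: 0.008
gripper_force: 44.9
```

```bash
python3 -c "
from h import *
go([.5064,.1268,.1022],-.1585+np.pi-1.571)"
```

```text
t 24.6 tcp [0.505  0.1262 0.1022] F [-5.2 -4.  13.9] T [-0.69  0.97  0.04] gap 0.008 grip 44.9 q6 0.13 
 shift mm [0.7 1.4 0. ] w [-0.0006  0.0005  0.1284]
```

Emit:
{"fn": "apply_moves", "kwargs": {
  "moves": [
    {"jaw":0.003,"x":-0.0002,"y":-0.0003,"z":0,"wx":0,"wy":0,"wz":0.06},
    {"jaw":0.003,"x":0,"y":0,"z":0,"wx":0,"wy":0,"wz":0.05},
    {"jaw":0.003,"x":0,"y":0,"z":0,"wx":0,"wy":0,"wz":0.02},
    {"jaw":0.003,"x":0,"y":0,"z":0,"wx":0,"wy":0,"wz":0}
  ]
}}

```text
time: 25.1
tcp_pos: [0.5047, 0.1262, 0.1022]
ee_rot: [0.761, 0.649, -0.0, -0.0]
contact_force: [-4.2, -2.4, 13.1]
finger_gap: 0.0079
gripper_force: 44.8
```

```bash
python3 -c "
from h import *
go([.5064,.1268,.1022],-.1585+np.pi-1.571)"
```

```text
t 25.1 tcp [0.5047 0.1262 0.1022] F [-4.2 -2.4 13.1] T [-0.42  0.7   0.03] gap 0.0079 grip 44.8 q6 0.25 
 shift mm [0.9 1.6 0. ] w [-0.0005  0.0002  0.001 ]
```

Emit:
{"fn": "apply_moves", "kwargs": {
  "moves": [
    {"jaw":0.003,"x":0,"y":0,"z":0,"wx":0,"wy":0,"wz":0.02},
    {"jaw":0.003,"x":0,"y":0,"z":0,"wx":0,"wy":0,"wz":0.02},
    {"jaw":0.003,"x":0,"y":0,"z":0,"wx":0,"wy":0,"wz":0}
  ]
}}

```text
time: 25.48
tcp_pos: [0.5047, 0.1262, 0.1022]
ee_rot: [0.773, 0.634, -0.0, -0.0]
contact_force: [-3.8, -3.1, 11.8]
finger_gap: 0.008
gripper_force: 47.8
```

```bash
python3 -c "
from h import *
go([.5064,.1268,.1022],-.1585+np.pi-1.571)"
```

```text
t 25.48 tcp [0.5047 0.1262 0.1022] F [-3.8 -3.1 11.8] T [-0.41  0.73  0.73] gap 0.008 grip 47.8 q6 0.29 
 shift mm [0.9 1.6 0. ] w [-0.0005  0.0003 -0.0384]
```

The stop is felt (0.7 N m). I back the torque off, ease up with the spring and let go, opening only a little because of the handle.

Emit:
{"fn": "apply_moves", "kwargs": {
  "moves": [
    {"jaw":0.003,"x":-0.0002,"y":-0.0002,"z":0,"wx":0,"wy":0,"wz":-0.03},
    {"jaw":0.003,"x":0,"y":0,"z":-0.0008,"wx":0,"wy":0,"wz":0},
    {"jaw":0.003,"x":0,"y":0,"z":-0.0008,"wx":0,"wy":0,"wz":0},
    {"jaw":0.003,"x":0,"y":0,"z":-0.0008,"wx":0,"wy":0,"wz":0},
    {"jaw":0.003,"x":0,"y":0,"z":0,"wx":0,"wy":0,"wz":0}
  ]
}}

```text
time: 26.1
tcp_pos: [0.5046, 0.1261, 0.1042]
ee_rot: [0.764, 0.646, -0.0, -0.0]
contact_force: [0.9, -0.6, 5.1]
finger_gap: 0.008
gripper_force: 43.8
```

Emit:
{"fn": "apply_moves", "kwargs": {
  "moves": [
    {"jaw":0.03,"x":0,"y":0,"z":0,"wx":0,"wy":0,"wz":0},
    {"jaw":0.03,"x":0,"y":0,"z":0,"wx":0,"wy":0,"wz":0},
    {"jaw":0.03,"x":0,"y":0,"z":0,"wx":0,"wy":0,"wz":0},
    {"jaw":0.03,"x":0,"y":0,"z":0,"wx":0,"wy":0,"wz":0},
    {"jaw":0.03,"x":0,"y":0,"z":-0.01,"wx":0,"wy":0,"wz":0},
    {"jaw":0.03,"x":0,"y":0,"z":-0.02,"wx":0,"wy":0,"wz":0},
    {"jaw":0.03,"x":0,"y":0,"z":-0.03,"wx":0,"wy":0,"wz":0},
    {"jaw":0.03,"x":0,"y":0,"z":-0.04,"wx":0,"wy":0,"wz":0}
  ]
}}

```text
time: 27.1
tcp_pos: [0.5044, 0.126, 0.2054]
ee_rot: [0.764, 0.646, -0.0, -0.0]
contact_force: [0.1, -0.2, 0.3]
finger_gap: 0.03
gripper_force: 0.0
```

```bash
python3 - <<'E'
from h import *
o=sensors.observe(); print(o["time"],o["tcp_pos"],o["contact_force"].round(1))
c=eyes.read_camera("scene"); cv2.imwrite("pics/z_s.png",c["frame"])
Y=-.1585; ax=np.array([np.cos(Y),np.sin(Y)]); ay=np.array([-ax[1],ax[0]]); W=np.array([.5903,.1134])-.0855*ax
for h in (.141,.130,.127): print(h,pix(c,[[*(W+s*.018*ay),h+d] for s in (-1,1) for d in (.009,-.009)]).round(1).tolist())
b=cv2.cvtColor(c["frame"],cv2.COLOR_BGR2GRAY)
for v in range(218,256,2): print(v," ".join("%3d"%x for x in b[v,322:376:2]))
a=cv2.cvtColor(cv2.imread("pics/f_s.png"),cv2.COLOR_BGR2GRAY); d=cv2.absdiff(a,b)[250:330,230:330]; print("panel/deck change",(d>30).sum())
E
```

```text
27.1 [0.50440353 0.1260397  0.20542983] [ 0.1 -0.2  0.3]
0.141 [[342.2, 223.7], [341.2, 230.5], [353.9, 232.8], [352.8, 239.7]]
0.13 [[341.6, 227.9], [340.6, 234.6], [353.2, 237.1], [352.1, 243.9]]
0.127 [[341.4, 229.0], [340.5, 235.7], [353.0, 238.2], [351.9, 245.0]]
218 185 165 160 161 162 166 167 164 165 164 164 166 166 165 165 166 166 166 165 164 166 167 167 168 189 221 225
220 165 164 163 163 162 164 166 165 164 165 164 165 166 164 162 164 166 166 165 165 167 166 169 165 165 178 213
222 165 164 164 165 163 163 164 164 160 163 165 166 164 163 163 164 166 167 166 166 166 164 166 166 166 164 168
224 165 166 166 167 165 163 163 164 165 185 217 226 184 163 164 164 167 167 167 166 165 164 163 165 167 167 165
226 167 167 164 165 165 168 172 204 222 232 233 230 229 194 164 162 164 166 163 163 165 166 165 165 163 166 166
228 168 167 164 165 184 218 229 232 233 233 225 213 219 225 214 166 163 164 164 162 165 164 165 163 163 161 165
230 170 173 191 219 233 233 233 233 232 232 173 139 200 216 226 220 173 162 162 161 163 163 163 162 162 163 163
232 205 231 232 233 233 233 233 232 233 233 165
[... 616 characters left out ...]
 160 155
244 193 124 103 105 198 233 233 233 232 231 212 160 118 122 184 218 232 233 232 232 233 232 231 230 213 147  98
246 103  99  92  79 122 232 233 233 231 226 172 213 151 131 132 173 227 232 233 232 230 230 230 208 152 135 105
248  89  76  66  63 197 232 231 230 230 230 208 152 185 134 127 140 231 231 230 229 231 230 171 144 141 140 136
250  66  62  61  70 217 229 230 231 232 233 232 203 190 151 133 146 223 229 228 230 230 201 146 142 140 137 140
252 123  67  63  73 219 233 233 232 232 231 230 231 231 229 198 146 147 221 180 155 165 143 138 139 140 141 141
254 118  65  63  64 183 233 231 231 231 232 231 230 229 230 230 227 164 226 217 142 139 138 139 141 140 141 141
panel/deck change 8
```

The wing now lies across the panel at rows 228–241, pushed in and sprung back a few mm. The panel hasn't moved, and the robot is clear and touching nothing. I hand in the job.

```bash
python3 -c "
from plant import env
print(env.sign_off())"
```

```text
the job is handed in; nothing more can be done
None
```

The panel is slid fully home, and the stud was pushed to its bottom, turned a quarter turn clockwise to its stop and released; the job was handed in at about 27 s with the robot clear, but the sign-off gave no verdict.

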